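# Lock the bracelet mandrel in its bench bracket with the hitch pin

### The job

Lock the bracelet mandrel in its bench bracket: take the hitch pin from the wooden tool block, find the cross hole in the mandrel's flat tang with it and push it straight down until its flange sits fully home on the tang, loop towards the tang's free end. Then swing the pin's sprung loop down over the end of the tang until its bar snaps under it and stays there. Work gently - never force the pin or the loop against the steel - and leave the other tools where they are.

Things in the scene. Friction and masses are not known exactly. Their poses are not given: they have to be found in the camera images.
- bracket: Grey cast stand bolted to the bench, fixed. Origin on the bench under the front face; x: the way the tang points, z up. Upright 60 x 60 mm, 94 mm high, behind the face; foot 12 mm high (bolts 18 mm) reaching 30 mm ahead of the face. The bracelet mandrel (steel taper, up to 62 mm thick) lies behind it, from 66 to 316 mm behind the face, at most 23 mm higher than the tang.
- bracket_face (a point): On the bracket's front face, at the middle of the tang's TOP (88 mm above the bench). x: level along the tang to its free end, y across, z up. Tang: steel bar 24 wide, 16 thick. Its upright 10 mm through hole (0.5 mm chamfer) is on the centre line, 25 to 59 mm ahead of this point - how far the mandrel is pushed in differs, so look or feel for it. The tang ends 35.5 mm beyond the hole.
- pin_grip (a point): On the hitch pin's axis, 30 mm above its shoulder. x: the way its loop points (level), z up along the pin, y along the hinge. Grip: square steel post 12 x 12 mm (flats to x and y), up to 46 mm above the shoulder. Loose, about 0.13 kg; starts upright in one of the block's holes, shoulder on its top. Grasp from above, fingertips 11 mm or more above the shoulder to clear hinge and loop.
- pin_shoulder (a point): Underside of the pin's flange (24 mm wide, 3.5 thick), on the axis; axes as pin_grip. Below it a round shank 9 mm thick, 29 mm long, the last 3 mm tapering to a blunt 7 mm end. When home this point is level with bracket_face. With its loop towards the tang's end, x agrees with bracket_face's x.
- loop (a joint): Angle (rad) of the pin's wire loop about its hinge (along the pin's y, through its axis, 6 mm above the shoulder). 0: open, pointing along the pin's +x and 0.2 rad up; grows as it swings down, stop at 1.15. A spring swings it back open (0.009 N m, +0.03 N m per rad) unless its bar has snapped under the tang, where it reads about 0.77, the pin leaning forward a little in its hole.
- loop_bar (a point): Centre of the loop's cross bar, 40 mm from the hinge; x outward. Loop: 4.5 mm wire, 31.5 mm clear between its legs, straddles the tang. The bar is sprung outward along the loop (4.5 N/mm): swung down, it meets the tang's end face at about 0.55 rad, stretches 2 to 4 mm over the lower edge (press of about 8 N) and snaps under at about 0.75; pressing on to 0.95 makes sure; then its centre is 18 mm below the tang's top.
- loop_tab (a point): Middle of the top of the flat thumb tab that sticks out 17 mm from the loop's bar (16 mm wide, 4 mm thick); 49.5 mm from the hinge. Press it down with shut fingertips that stay clear of the tang's end (35.5 mm from the pin's axis). At 0.95 rad the tab spans 29 to 42 mm ahead of the pin's axis, its outer edge 38 mm below the hinge.
- punch1: Bystander, leave alone: doming punch, steel, 62 mm long, standing in a hole of the block.
- punch2: Bystander, leave alone: smaller doming punch, as punch1.
- hammer: Bystander, leave alone: hammer lying on the bench.
- pliers: Bystander, leave alone: pliers with black grips, 140 mm long.
- dish: Bystander, leave alone: brass dish 70 mm wide.
- ringstick: Bystander, leave alone: steel ring stick, 282 mm long, lying.
- graver: Bystander, leave alone: screwdriver-like graver, 130 mm long, lying.
- loupe: Bystander, leave alone: black loupe ring, 34 mm wide, 24 mm high.
- block: Wooden tool block, fixed, 215 x 75 mm and 45 mm high, origin under its centre, y along its row of three holes (72 mm apart, 36 mm deep); the pin and two punches stand in them in any order, the punches rising up to 31 mm above the block's top.
Things that resemble listed ones, but are neither listed nor needed, are in the scene too. What is meant by the part that bears pin_grip is not blue or yellow, and is the larger of those in its own colour.

How it is judged (in metres and radians):
On the way:
1. the pin is fully home in the cross hole, its loop pointing past the tang's free end and still open (z of pin_shoulder in the frame of bracket_face between -0.003 and 0.003 m and y of pin_shoulder in the frame of bracket_face between -0.0035 and 0.0035 m and x of pin_shoulder in the frame of bracket_face between 0.02 and 0.064 m and angle between pin_shoulder's own z axis and vertical below 0.2 rad and x of loop_bar in the frame of bracket_face above 0.045 m and value of joint loop below 0.5 rad), for 0.2 s.
At the end, for the whole second after the job is handed in: Pin in the cross hole (lean under 0.2 rad), flange within 3 mm of the tang's top and 3.5 mm of its centre line, loop towards the tang's free end, its bar snapped under the tang (bar centre over 16.5 mm below the tang's top and under 39.5 mm from the shoulder; loop over 0.68 rad), all at rest (z of pin_shoulder in the frame of bracket_face between -0.003 and 0.003 m and y of pin_shoulder in the frame of bracket_face between -0.0035 and 0.0035 m and x of pin_shoulder in the frame of bracket_face between 0.02 and 0.064 m and angle between pin_shoulder's own z axis and vertical below 0.2 rad and x of loop_bar in the frame of bracket_face above 0.045 m and value of joint loop above 0.68 rad and distance between pin_shoulder and loop_bar below 0.0395 m and z of loop_bar in the frame of bracket_face below -0.0165 m and velocity of joint loop below 0.1 rad/s and linear speed of pin below 0.02 m/s); the robot touches nothing.
It fails at once if the pin or its loop is forced against the mandrel's tang with more than 35 N (contact force between pin and mandrel above 35 N).
It fails at once if one of the other tools is shifted more than 30 mm (distance of any of punch1, punch2, hammer, pliers, dish, ringstick, graver, loupe from where it was at the start of the episode above 0.03 m).
It also fails if it takes over 70 s, if anything falls off the work surface, if the arm or the gripper's body presses on something with over 40 N, if the wrist force passes 120 N, or if a joint passes its speed limit or range.

### The arm

A 6-joint arm with a two-finger parallel gripper is mounted at the origin on the work surface. World frame = base frame: x ahead of the robot, y to its left, z up, the work surface at z = 0. Lengths are in m, angles in degrees, forces in N, time in s.
With the tool pointing down it reaches from about 0.25 to 0.725 m from the base axis. Payload 9.7 kg.
Tool frame: the origin (TCP) lies midway between the tips of the shut fingers; the grasp point (between the pads) lies 19 mm behind it; x points along the fingers, y is the direction in which the jaws open and shut, and the axes are right-handed (so a half turn about x gives the same grasp; the last joint's range is limited). The gripper opens to 85 mm and grips with 20 to 120 N. Pads are 22 mm wide; open, the fingers measure 114 mm over their backs; the gripper's body (76 mm by 85 mm) begins 54 mm behind the grasp point. The pads swing forward as they close: fully open they stand 13 mm farther back than shut.
Start: joints at [72.25, 4.979, 10.078, 95.1, 0, 90], TCP at [0.168, 0.524, 0.231] pointing down, gripper open.
Joint ranges: [-179.16, 179.16], [-48.56, 103.87], [-65.8, 70.77], [-126.05, 130.52], [-82.76, 87.17], [-180, 180]. Speed limits (degrees/s): [127.2, 127.2, 147.25, 180, 180, 180].

### API

Orientations are given as [roll, pitch, yaw] about the fixed x, y, z axes, in that order (R = Rz(yaw) Ry(pitch) Rx(roll)).
In Python, from workcell import bot, cams gives the robot as it stands.
- The arm moves only by the tool apply_moves, never from a script. Its argument "commands" is a list of rows, each a list of 5 numbers: the shift along the tool's x, y, z in m, then the turn about the tool's x in rad, then the opening, from -1 (shut) to 1 (fully open). In form: [[tx, ty, tz, roll, hand], ...]. A call has 1 to 12 rows; each row is the pose to reach, as a shift and turn from the pose measured when the call began, along the tool's axes at that moment; what a row does not reach only later rows make up. A row lasts 1/10 s, in which the tool goes at most 50 mm and 8.59 degrees, less where a joint would pass 70% of its speed; a pose out of reach is approached as far as the arm can. A call with a gripper value outside its range is refused whole. The fingers move at their own pace and stop on an object; "newtons" is the grip in N (left out, the last holds). Time passes only in rows, so rows that repeat a pose let the fingers close. It gives the time, the measured TCP pose, the force and the opening at its end, in the units of the state.
- bot.get_obs(): the state, without advancing time (a new reading comes with each control period).
- cams.camera(name): name is "scene" or "top"; returns a dict with "frame" (420x560x3 uint8, blue, green, red), "depth" (420x560 float32, m along the optical axis (not along the pixel's ray), 0 where there is no reading), "camera_matrix" (3x3 intrinsics, pixels), "R" (3x3) and "t" (3): a world point X has camera coordinates R X + t. Camera axes: x right, y down, z forward; pixel columns grow to the right and rows downward; lengths in m; the calibration is good to about 2 mm. A picture is of the moment at which its call begins.
- bot.job_done(): hands the job in, once; it reports no verdict.
Trained networks look in the newest picture that a camera, given by its name, has taken for a name from the list of things; names that differ only in an ending like _2 or _b are one class to them, and where a whole thing is asked for, a point or a joint stands for the part that bears it (a point fixed in the world has none). Each returns a list of dicts, best first, with "confidence" (0 to 1); they miss things now and then, are a little off and sometimes report something else, mostly with a low value. They report only what shows in the picture. A call takes as long as a camera call. They do not tell look-alikes from the thing itself.
- cams.spot_in(name, camera): "rect" ([left, top, right, bottom] in pixels, round what is visible of it).
The state is a dict: "time": time; "q": joint angles; "qd": joint speeds; "joint_efforts": joint torques, N m; "ee_pos": TCP position; "tcp_rot": TCP orientation; "wrist_force": force on the tool from outside, world axes, zero at the start; "torque": the same for the moment, N m; "opening": finger opening in m.
Only numpy, scipy, OpenCV 4.12 (cv2) and the standard library are available. Lean on these libraries where they do the work, as an engineer would, in place of code of your own. Each camera call takes 0.05 s, during which the arm holds its last target. There are 200 camera calls.

## Working session

There is one attempt and no reset: what is moved stays moved. The work goes in short steps, Python scripts to look and compute and a tool call to move; the robot and the scene stay as the last step left them, time stands still between calls to the robot, and variables do not carry over. Pictures are saved under pics/ and viewed, about 8 in all and at most 12, crops included, and the job is handed in when it is done.

Besides the shell and the picture viewer there is one more tool, called after "Emit:" by a JSON object that holds its "op" and its "data". apply_moves: Moves the arm, as the interface text tells. Its arguments: {"type":"object","properties":{"commands":{"type":"array"},"newtons":{"type":"number"}},"required":["commands"]}

```bash
ls; mkdir -p pics
cat > h.py <<'E'
import numpy as np, cv2
from workcell import bot, cams
def px2w(c,u,v,d=None):
    if d is None: d=np.median([x for x in c['depth'][int(v)-1:int(v)+2,int(u)-1:int(u)+2].ravel() if x>0])
    K=c['camera_matrix']; p=np.array([(u-K[0,2])/K[0,0],(v-K[1,2])/K[1,1],1])*d
    return c['R'].T@(p-c['t'])
def cloud(c):
    K=c['camera_matrix']; v,u=np.mgrid[0:420,0:560]; d=c['depth']
    P=np.stack([(u-K[0,2])/K[0,0]*d,(v-K[1,2])/K[1,1]*d,d],-1)
    W=(P-c['t'])@c['R']; W[d<=0]=np.nan; return W
def plane(c,u,v,z):
    K=c['camera_matrix']; r=c['R'].T@np.array([(u-K[0,2])/K[0,0],(v-K[1,2])/K[1,1],1]); o=-c['R'].T@c['t']
    return o+r*(z-o[2])/r[2]
def w2px(c,X):
    p=c['camera_matrix']@(c['R']@np.array(X)+c['t']); return p[:2]/p[2]
E
python3 - <<'E'
from h import *
o=bot.get_obs(); print({k:np.round(v,3) for k,v in o.items()})
for n in ('scene','top'):
    c=cams.camera(n); cv2.imwrite(f'pics/{n}0.png',c['frame']); print(n,np.round(-c['R'].T@c['t'],3),np.round(c['camera_matrix'],1).tolist())
    np.savez(f'{n}0.npz',**c)
    for k in ['bracket','bracket_face','pin_grip','loop_bar','loop_tab','punch1','block']:
        for r in cams.spot_in(k,n)[:4]:
            b=r['rect']; u,v=(b[0]+b[2])/2,(b[1]+b[3])/2
            print(k,np.round(b),round(r['confidence'],2),np.round(px2w(c,u,v),3))
E
```

```text
pics
{'time': np.float64(0.0), 'q': array([7.2249e+01, 5.0110e+00, 1.0033e+01, 9.5100e+01, 1.0000e-03,
       9.0001e+01]), 'qd': array([-0.044,  0.01 ,  0.064,  0.022, -0.013,  0.008]), 'joint_efforts': array([ 0.0000e+00, -5.2039e+01,  4.6480e+01,  1.6000e-02, -0.0000e+00,
        0.0000e+00]), 'ee_pos': array([0.168, 0.524, 0.231]), 'tcp_rot': array([ -90.42 ,   89.923, -108.172]), 'wrist_force': array([ 0.042, -0.172, -0.121]), 'torque': array([0.004, 0.   , 0.021]), 'opening': np.float64(0.085)}
scene [ 1.058 -0.492  0.665] [[473.4, 0.0, 285.6], [0.0, 473.4, 202.9], [0.0, 0.0, 1.0]]
bracket [359. 149. 430. 214.] 0.58 [0.543 0.162 0.058]
bracket_face [360. 149. 432. 213.] 0.6 [0.543 0.165 0.058]
pin_grip [306. 231. 340. 263.] 0.74 [ 0.56  -0.045  0.001]
pin_grip [178. 213. 206. 226.] 0.67 [ 0.355 -0.225  0.025]
pin_grip [201. 215. 235. 239.] 0.59 [ 0.44  -0.208  0.057]
pin_grip [141. 188. 166. 207.] 0.46 [ 0.212 -0.25   0.003]
loop_bar [202. 227. 227. 244.] 0.45 [ 0.445 -0.22   0.045]
loop_tab [307. 232. 327. 253.] 0.7 [ 0.543 -0.047  0.001]
loop_tab [201. 228. 232. 240.] 0.62 [ 
[... 442 characters left out ...]
093]
pin_grip [113. 230. 216. 301.] 0.71 [0.35  0.243 0.023]
pin_grip [282. 164. 312. 191.] 0.61 [ 0.573 -0.071  0.   ]
pin_grip [367. 222. 375. 226.] 0.58 [ 0.45  -0.244  0.062]
pin_grip [354. 263. 375. 282.] 0.42 [ 0.339 -0.236 -0.002]
loop_bar [349. 214. 376. 230.] 0.61 [ 0.457 -0.225  0.044]
loop_bar [371. 327. 370. 330.] 0.48 [ 0.208 -0.246  0.017]
loop_bar [270.  99. 299. 124.] 0.38 [ 0.742 -0.038  0.004]
loop_tab [366. 322. 376. 335.] 0.56 [ 0.208 -0.25   0.007]
loop_tab [290. 186. 297. 193.] 0.54 [ 0.537 -0.063  0.023]
block [331. 144. 376. 239.] 0.81 [ 0.528 -0.205  0.052]
block [248. 123. 259. 136.] 0.69 [ 0.694  0.04  -0.001]
block [349. 213. 373. 229.] 0.26 [ 0.46  -0.223  0.044]
```

Run:
```python
import cv2,numpy as np
a=cv2.imread('pics/scene0.png');b=cv2.imread('pics/top0.png')
cv2.imwrite('pics/s1.png',cv2.resize(a[130:360,90:470],(800,484),interpolation=3))
cv2.imwrite('pics/t1.png',cv2.resize(b[90:350,110:420],(715,600),interpolation=3))
```

```text
(no output)
```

View pics/s1.png

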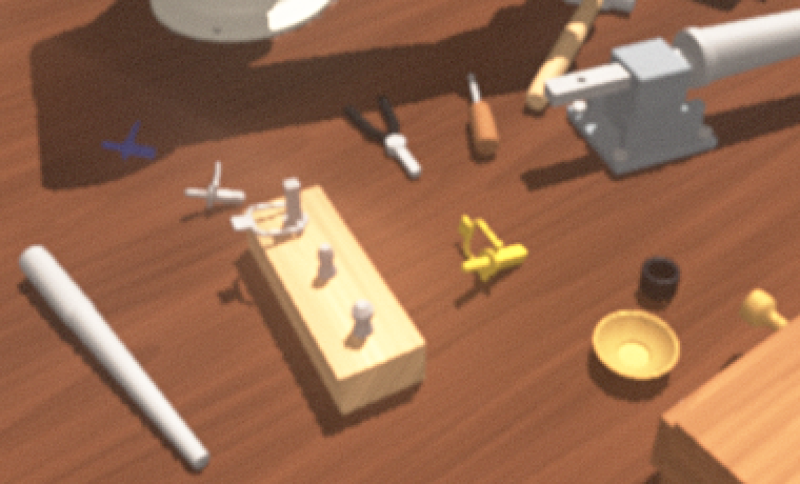

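View pics/t1.png

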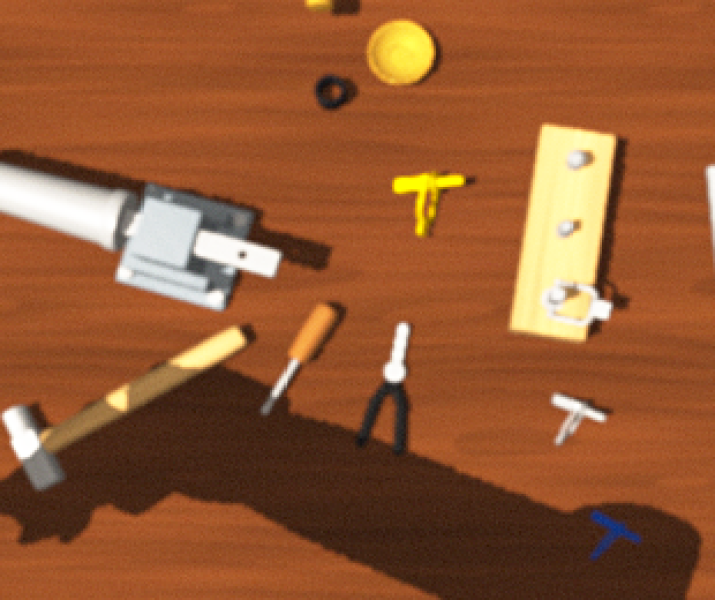

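Scene crop: the candidates for the pin are yellow (490,250), blue (130,145), a small grey one lying on the bench (215,190), and the grey one standing in the block (292,200). The last is the larger of the two grey ones and stands in a hole, so it fits the description. In the top crop the tang hole shows at (242,254) and the pin at (558,295), with its loop to the right.

Run:
```python
from h import *
c=dict(np.load('top0.npz')); s=dict(np.load('scene0.npz'))
W=cloud(c); 
# tang
m=(np.abs(W[...,2]-0.088)<0.006)&(W[...,0]>0.4)&(W[...,0]<0.6)&(W[...,1]>0.05)&(W[...,1]<0.25)
v,u=np.nonzero(m); print('tang px',u.min(),u.max(),v.min(),v.max(),'z',np.median(W[m][:,2]))
# tang: right of col 194 
k=u>197
P=np.array([plane(c,a,b,0.088)[:2] for a,b in zip(u[k],v[k])])
r=cv2.minAreaRect(P.astype(np.float32)*1000); print('tang rect',r)
g=c['frame'].astype(int).sum(2)
print(g[196:205,209:221])
# block & pin
m=(np.abs(W[...,2]-0.045)<0.006)&(W[...,0]>0.35)&(W[...,0]<0.68)&(W[...,1]<-0.12)&(W[...,1]>-0.28)
print('block',cv2.minAreaRect(np.float32([plane(c,a,b,.045)[:2]*1000 for b,a in zip(*np.nonzero(m))])),np.median(W[m][:,2]))
for n,C in(('top',c),('scene',s)):
    Z=cloud(C); m=(Z[...,2]>0.066)&(Z[...,0]>0.35)&(Z[...,0]<0.68)&(Z[...,1]<-0.12)&(Z[...,1]>-0.30)&(Z[...,2]<.12)
    Q=Z[m]; Q=Q[Q[:,0]<0.5]; print(n,'post',len(Q),Q.mean(0).round(4),Q.min(0).round(3),Q.max(0).round(3))
A=cv2.resize(c['frame'][205:245,335:390],(550,400),interpolation=cv2.INTER_CUBIC)
B=cv2.resize(c['frame'][180:220,180:235],(550,400),interpolation=cv2.INTER_CUBIC)
D=cv2.resize(s['frame'][200:255,190:250],(480,440),interpolation=cv2.INTER_CUBIC)
A=cv2.resize(A,(400,290));B=cv2.resize(B,(400,290))
cv2.imwrite('pics/crop2.png',np.hstack([np.vstack([A,B]),cv2.resize(D,(400,580))]))
```

```text
tang px 157 231 173 209 z 0.08975359925289134
tang rect ((502.15008544921875, 124.29122161865234), (90.329833984375, 36.77041244506836), 63.18171310424805)
[[747 749 751 752 752 751 754 747 739 733 709 650]
 [750 748 749 750 744 740 737 747 753 752 754 750]
 [749 750 750 742 717 675 654 703 740 747 750 755]
 [749 751 748 721 600 444 411 563 712 750 748 748]
 [750 750 747 719 546 305 267 492 698 747 747 747]
 [749 753 749 728 622 432 434 596 723 748 751 748]
 [752 752 752 747 719 668 665 716 741 750 750 746]
 [733 748 752 755 750 748 749 750 751 752 749 750]
 [656 694 726 738 749 753 758 755 752 752 751 749]]
block ((532.7479858398438, -207.54376220703125), (75.30900573730469, 215.4948272705078), 81.09860229492188) 0.044090201625643075
top post 40 [ 0.4607 -0.1968  0.0866] [ 0.452 -0.236  0.067] [ 0.468 -0.189  0.094]
scene post 108 [ 0.4639 -0.1987  0.0817] [ 0.448 -0.25   0.066] [ 0.469 -0.19   0.094]
```

View pics/crop2.png

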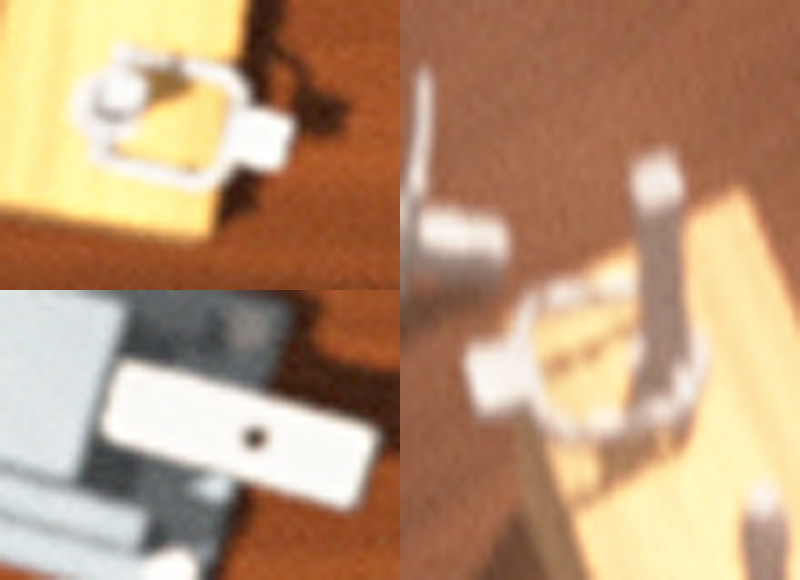

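Run:
```python
from h import *
c=dict(np.load('top0.npz'))
g=c['frame'].astype(int).min(2)
v0,u0=180,180; sub=(g[180:225,180:240]>225).astype(np.uint8)
n,l,st,_=cv2.connectedComponentsWithStats(sub); i=l[195-180,205-180]; print(st[i])
cnt=cv2.findContours((l==i).astype(np.uint8),0,1)[0][0].reshape(-1,2)+[180,180]
M=np.float32([plane(c,a,b,.088)[:2]*1000 for b,a in np.argwhere(l==i)+180])
r=cv2.minAreaRect(M); print(r)
u,v=np.meshgrid(np.arange(209,221),np.arange(196,205)); S=c['frame'].astype(float).sum(2)[196:205,209:221]
w=np.clip(735-S,0,None)*(np.hypot(u-214.6,v-200)<4); hu,hv=(w*u).sum()/w.sum(),(w*v).sum()/w.sum()
H=plane(c,hu,hv,.088); print('hole',hu,hv,H)
th=r[2] if r[1][0]>r[1][1] else r[2]+90
d=np.array([np.cos(np.radians(th)),np.sin(np.radians(th))]); d=d if d[1]<0 else -d
n=np.array([-d[1],d[0]]); cen=np.array(r[0])/1000
print('dir',d,np.degrees(np.arctan2(d[1],d[0])),'end',max((M/1000-H[:2])@d),'min',min((M/1000-H[:2])@d),'lat',((M/1000-H[:2])@n).min(),((M/1000-H[:2])@n).max())
T=plane(c,371.4,224.0,.061); p=np.array([.4616,-.1964]); q=T[:2]-p; print('tab',T,np.linalg.norm(q),np.degrees(np.arctan2(q[1],q[0])))
for X in ([.4616,-.1964,.091],[.4616,-.1964,.048]): print(w2px(c,X))
s=dict(np.load('scene0.npz')); print(w2px(s,[.4616,-.1964,.091]), 'vs crop post top', 190+258/400*60,200+180/580*55)
```

```text
[ 15  11  36  18 340]
((501.17742919921875, 122.54524230957031), (81.45643615722656, 23.444978713989258), 74.49022674560547)
hole 214.59357541899442 199.9659217877095 [0.49967422 0.11673917 0.088     ]
dir [-0.26740274 -0.96358485] -105.50977325439452 end 0.03473160617522997 min -0.046724815003766816 lat -0.011826564659000725 0.011618428543074549
tab [ 0.45041302 -0.24469818  0.061     ] 0.0495768360523317 -103.04106877712006
[351.92488849 217.43432683]
[349.86428732 219.69739776]
[227.7001083 217.0734345] vs crop post top 228.7 217.0689655172414
```

```bash
cat >> h.py <<'E'
from scipy.spatial.transform import Rotation as Ro
def tool():
    o=bot.get_obs(); R=Ro.from_euler('xyz',o['tcp_rot'],degrees=True).as_matrix(); return o,R,np.array(o['ee_pos'])
def to(X,jaw):
    o,R,p=tool(); a=np.degrees(np.arctan2(R[1,1],R[0,1])); d=(a-jaw+90)%180-90
    print('t',round(float(o['time']),2),'pos',p.round(4),'F',np.round(o['wrist_force'],2),'T',np.round(o['torque'],3),'open',round(float(o['opening']),4),'jaw',round(a,2),'q6',o['q'][5].round(1),'tilt',np.round(R[:2,0],4))
    print('shift',(R.T@(np.array(X)-p)).round(4),'roll',round(np.radians(d),3))
E
python3 -c "
from h import *
to([.4616,-.1964,.11],-13); print(tool()[1].round(2))"
```

```text
t 0.8 pos [0.1677 0.5238 0.2313] F [-0.18 -0.18 -0.45] T [-0.005  0.015 -0.035] open 0.0855 jaw 72.25 q6 90.0 tilt [0. 0.]
shift [ 0.1213 -0.5963  0.4995] roll 1.488
[[ 0.    0.3   0.95]
 [ 0.    0.95 -0.3 ]
 [-1.    0.    0.  ]]
```

Emit:
{"op": "apply_moves", "data": {"commands": [[0.05,-0.05,0.042,0.125,0],[0.05,-0.1,0.084,0.25,0],[0.05,-0.145,0.122,0.37,0],[0.05,-0.19,0.16,0.49,0],[0.05,-0.235,0.197,0.61,0],[0.05,-0.28,0.235,0.73,0],[0.05,-0.325,0.272,0.85,0],[0.05,-0.37,0.31,0.97,0],[0.05,-0.415,0.348,1.09,0],[0.05,-0.46,0.386,1.21,0],[0.05,-0.505,0.424,1.33,0],[0.05,-0.55,0.461,1.45,0]], "newtons": 40}}

```text
time: 2.0
ee_pos: [0.3906, -0.023, 0.1818]
tcp_rot: [104.4, 89.9, 3.3]
wrist_force: [1.0, 1.8, 0.7]
opening: 0.0428
```

```bash
python3 -c "
from h import *
to([.4616,-.1964,.11],-13)"
```

```text
t 2.0 pos [ 0.3906 -0.023   0.1818] F [1.04 1.81 0.74] T [ 0.027 -0.106  0.006] open 0.0428 jaw -11.13 q6 97.8 tilt [0.0014 0.0001]
shift [0.0718 0.103  0.1565] roll 0.033
```

Emit:
{"op": "apply_moves", "data": {"commands": [[0.02,0.03,0.045,0.02,0],[0.04,0.06,0.09,0.033,0],[0.05,0.09,0.135,0.033,0],[0.05,0.103,0.1565,0.033,0],[0.05,0.103,0.1565,0.033,0],[0.05,0.103,0.1565,0.033,0],[0.05,0.103,0.1565,0.033,0],[0.05,0.103,0.1565,0.033,0]]}}

```text
time: 2.8
ee_pos: [0.4616, -0.1954, 0.1325]
tcp_rot: [98.4, 89.9, -4.6]
wrist_force: [0.7, 0.5, -0.3]
opening: 0.0428
```

Run:
```python
from h import *
to([.4616,-.1964,.058],-13)
```

```text
t 2.8 pos [ 0.4616 -0.1954  0.1325] F [ 0.67  0.51 -0.33] T [0.063 0.001 0.044] open 0.0428 jaw -12.94 q6 80.0 tilt [ 0.0023 -0.0002]
shift [0.0745 0.0001 0.001 ] roll 0.001
```

Emit:
{"op": "apply_moves", "data": {"commands": [[0.025,0,0.001,0,0],[0.05,0,0.001,0,0],[0.068,0,0.001,0,0],[0.0735,0,0.001,0,0],[0.0735,0,0.001,0,0],[0.0735,0,0.001,0,0],[0.0735,0,0.001,0,-0.5],[0.0735,0,0.001,0,-1],[0.0735,0,0.001,0,-1],[0.0735,0,0.001,0,-1],[0.0735,0,0.001,0,-1],[0.0735,0,0.001,0,-1]], "newtons": 40}}

```text
time: 4.0
ee_pos: [0.4619, -0.1966, 0.0599]
tcp_rot: [93.9, 89.8, -9.1]
wrist_force: [-0.6, 1.2, 5.8]
opening: 0.0116
```

Run:
```python
from h import *
to([.4616,-.1964,.058],-13)
```

```text
t 4.0 pos [ 0.4619 -0.1966  0.0599] F [-0.57  1.17  5.83] T [ 0.171  0.197 -0.045] open 0.0116 jaw -12.95 q6 79.9 tilt [ 0.0036 -0.0006]
shift [ 0.0019 -0.0004 -0.0001] roll 0.001
```

Emit:
{"op": "apply_moves", "data": {"commands": [[-0.01,0,0,0,-1],[-0.025,0,0,0,-1],[-0.045,0,0,0,-1],[-0.07,0,0,0,-1],[-0.09,0,0,0,-1],[-0.105,0,0,0,-1],[-0.11,0,0,0,-1],[-0.11,0,0,0,-1]]}}

```text
time: 4.8
ee_pos: [0.4618, -0.1966, 0.1706]
tcp_rot: [90.7, 89.7, -12.3]
wrist_force: [-0.8, 0.3, -2.3]
opening: 0.0112
```

Run:
```python
from h import *
to([.4997,.1167,.145],-15.5)
```

```text
t 4.8 pos [ 0.4618 -0.1966  0.1706] F [-0.76  0.29 -2.31] T [0.012 0.03  0.016] open 0.0112 jaw -12.95 q6 79.9 tilt [ 0.0046 -0.001 ]
shift [ 0.0254 -0.0334 -0.3139] roll 0.045
```

Emit:
{"op": "apply_moves", "data": {"commands": [[0,-0.003,-0.03,0.01,-1],[0,-0.007,-0.065,0.02,-1],[0,-0.011,-0.1,0.03,-1],[0,-0.0145,-0.135,0.045,-1],[0,-0.018,-0.17,0.045,-1],[0,-0.022,-0.205,0.045,-1],[0,-0.0255,-0.24,0.045,-1],[0,-0.029,-0.27,0.045,-1],[0,-0.0315,-0.295,0.045,-1],[0,-0.0334,-0.314,0.045,-1],[0,-0.0334,-0.314,0.045,-1],[0,-0.0334,-0.314,0.045,-1]]}}

```text
time: 6.0
ee_pos: [0.4991, 0.1168, 0.1694]
tcp_rot: [74.7, 89.8, -30.8]
wrist_force: [0.8, 0.2, -1.2]
opening: 0.0109
```

Run:
```python
from h import *
to([.4997,.1167,.145],-15.5)
for n in ('top','scene'):
    c=cams.camera(n); np.savez(n+'1.npz',**c)
    o,R,p=tool(); a=w2px(c,[.4997,.1167,.1]); u,v=a.astype(int); print(n,a,'hole@',w2px(c,[.4997,.1167,.088]))
    A=c['frame'][v-35:v+35,u-35:u+35]; cv2.imwrite(f'pics/{n}_c1.png',cv2.resize(A,(400,400),interpolation=cv2.INTER_CUBIC))
cv2.imwrite('pics/both1.png',np.hstack([cv2.imread('pics/top_c1.png'),cv2.imread('pics/scene_c1.png')]))
```

```text
t 6.0 pos [0.4991 0.1168 0.1694] F [ 0.8   0.21 -1.25] T [-0.028  0.049 -0.029] open 0.0109 jaw -15.47 q6 118.7 tilt [ 0.0027 -0.0016]
shift [ 0.0244  0.0005 -0.0001] roll 0.0
top [213.6831203  199.10596041] hole@ [214.61095528 199.95493491]
scene [366.58321583 163.40137891] hole@ [366.03671545 168.12713984]
```

View pics/both1.png

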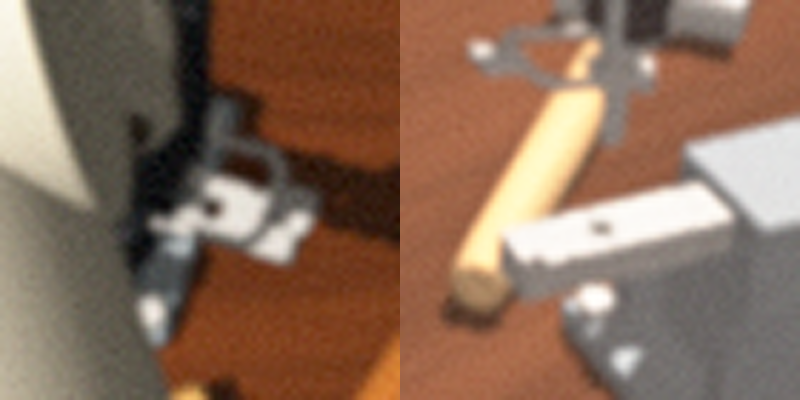

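Emit:
{"op": "apply_moves", "data": {"commands": [[0.01,0.0004,0,0,-1],[0.02,0.0004,0,0,-1],[0.028,0.0005,0,0,-1],[0.03,0.0005,0,0,-1],[0.03,0.0005,0,0,-1]]}}

```text
time: 6.6
ee_pos: [0.4997, 0.1158, 0.1393]
tcp_rot: [75.6, 89.8, -30.0]
wrist_force: [-0.5, -0.4, -0.6]
opening: 0.0113
```

Run:
```python
from h import *
to([.4997,.1167,.132],-15.5)
c=cams.camera('scene'); np.savez('scene2.npz',**c); o,R,p=tool()
for dz in (-.044,-.03,-.015,.0): print(dz,w2px(c,p+[0,0,dz]))
print('hole',w2px(c,[.4997,.1167,.088]))
A=c['frame'][135:190,330:400]; cv2.imwrite('pics/s2.png',cv2.resize(A,(770,600),interpolation=cv2.INTER_CUBIC))
```

```text
t 6.6 pos [0.4997 0.1158 0.1393] F [-0.49 -0.41 -0.62] T [ 0.007 -0.002  0.019] open 0.0113 jaw -15.57 q6 118.7 tilt [ 0.0027 -0.0016]
shift [ 0.0073 -0.0002 -0.0009] roll -0.001
-0.044 [366.16402219 165.2265392 ]
-0.03 [366.80716245 159.648677  ]
-0.015 [367.50939735 153.55829559]
0.0 [368.22564012 147.34642591]
hole [366.03671545 168.12713984]
```

View pics/s2.png

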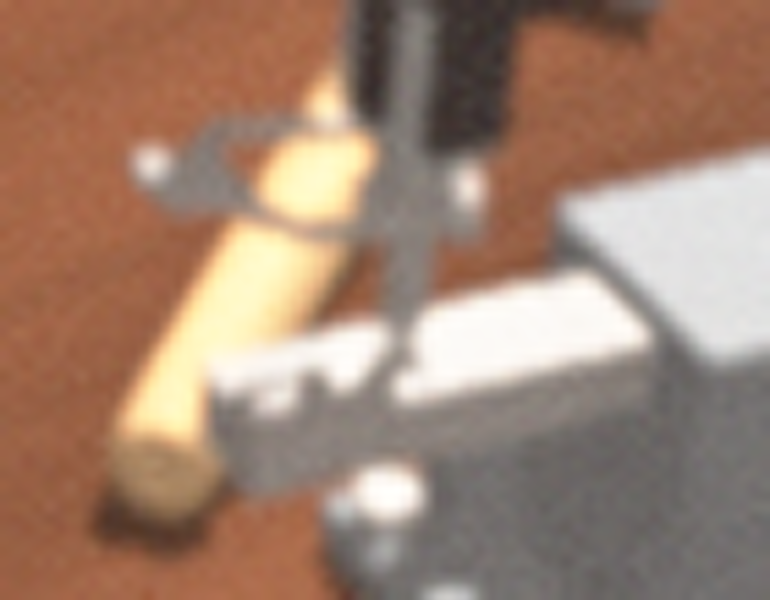

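Run:
```python
from h import *
c=dict(np.load('scene2.npz')); s=dict(np.load('scene0.npz'))
f=c['frame'].astype(float); sat=f.max(2)-f.min(2)
for r in range(158,165): print(r,sat[r,358:378].astype(int))
g=s['frame'].astype(int).sum(2); print(g[164:173,360:373])
S=g[164:173,360:373]; u,v=np.meshgrid(np.arange(360,373),np.arange(164,173)); w=np.clip(640-S,0,None)*(np.hypot(u-366,v-168)<3.5); print((w*u).sum()/w.sum(),(w*v).sum()/w.sum())
print('right in world',c['R'][0])
```

```text
158 [94 95 89 68 53 62 53 28 17 14 21 46 73 78 75 76 79 80 82 81]
159 [96 98 84 65 64 70 54 29 17 15 25 50 75 87 83 81 79 79 74 74]
160 [98 93 68 57 68 73 55 26 16 15 25 54 78 79 78 75 68 65 55 50]
161 [98 81 64 70 80 76 52 28 13 13 26 53 71 65 53 51 50 44 38 27]
162 [88 69 70 78 84 76 51 24 17 16 26 41 48 45 36 24 16 16 13  8]
163 [79 67 74 72 72 62 40 21 13 15 25 32 20 13 11  7  8  8  7  7]
164 [59 53 54 52 50 46 33 19 16 17 18 13  9  6  6  6  5  6  6  5]
[[354 410 486 533 593 635 682 689 717 734 731 736 736]
 [594 648 677 681 688 707 718 725 731 734 740 735 736]
 [721 736 732 709 683 654 651 683 718 732 739 736 734]
 [735 736 731 700 603 488 485 541 669 727 735 739 738]
 [730 734 732 709 602 497 472 534 664 723 737 736 733]
 [731 734 729 722 691 671 655 661 700 713 730 723 702]
 [734 734 737 734 724 723 716 701 691 673 653 624 575]
 [725 728 723 718 701 679 658 618 566 523 496 448 410]
 [699 676 658 628 568 528 498 471 427 401 381 375 368]]
365.7630434782609 167.59021739130435
right in world [ 0.59141554  0.80625343 -0.01353021]
```

Emit:
{"op": "apply_moves", "data": {"commands": [[0.002,-0.0001,-0.0004,0,-1],[0.004,-0.0001,-0.0004,0,-1],[0.006,-0.0001,-0.0004,0,-1],[0.008,-0.0001,-0.0004,0,-1],[0.01,-0.0001,-0.0004,0,-1],[0.01,-0.0001,-0.0004,0,-1]]}}

```text
time: 7.25
ee_pos: [0.4998, 0.1163, 0.1295]
tcp_rot: [78.6, 89.8, -26.9]
wrist_force: [-0.2, 0.5, -0.9]
opening: 0.0114
```

Run:
```python
from h import *
to([.4997,.1167,.103],-15.5)
```

```text
t 7.25 pos [0.4998 0.1163 0.1295] F [-0.22  0.52 -0.87] T [ 0.03   0.071 -0.005] open 0.0114 jaw -15.56 q6 118.7 tilt [ 0.003  -0.0015]
shift [ 0.0265 -0.0003 -0.0004] roll -0.001
```

Emit:
{"op": "apply_moves", "data": {"commands": [[0.002,0,0,0,-1],[0.004,0,0,0,-1],[0.006,0,0,0,-1],[0.006,0,0,0,-1]]}}

```text
time: 7.65
ee_pos: [0.4997, 0.1162, 0.1231]
tcp_rot: [72.6, 89.8, -33.0]
wrist_force: [-0.1, 0.1, -0.9]
opening: 0.0111
```

Run:
```python
from h import *
to([.4997,.1167,.103],-15.5)
```

```text
t 7.65 pos [0.4997 0.1162 0.1231] F [-0.15  0.13 -0.89] T [-0.017 -0.018 -0.026] open 0.0111 jaw -15.56 q6 118.7 tilt [ 0.0025 -0.0016]
shift [ 0.0201 -0.0001 -0.0005] roll -0.001
```

Tip is ~9 mm below first-contact height with no force, so it is in the hole. On down.

Emit:
{"op": "apply_moves", "data": {"commands": [[0.003,0,0,0,-1],[0.006,0,0,0,-1],[0.009,0,0,0,-1],[0.012,0,0,0,-1],[0.015,0,0,0,-1],[0.017,0,0,0,-1],[0.017,0,0,0,-1]]}}

```text
time: 8.35
ee_pos: [0.4995, 0.1162, 0.1058]
tcp_rot: [65.2, 89.8, -40.3]
wrist_force: [0.2, 0.3, -1.1]
opening: 0.0115
```

Run:
```python
from h import *
to([.4997,.1167,.102],-15.5)
```

```text
t 8.35 pos [0.4995 0.1162 0.1058] F [ 0.16  0.25 -1.1 ] T [ 0.038 -0.068 -0.061] open 0.0115 jaw -15.56 q6 118.7 tilt [ 0.002  -0.0017]
shift [ 0.0038  0.     -0.0006] roll -0.001
```

Emit:
{"op": "apply_moves", "data": {"commands": [[0.001,0,0,0,-1],[0.002,0,0,0,-1],[0.003,0,0,0,-1],[0.004,0,0,0,-1],[0.004,0,0,0,-1]]}}

```text
time: 8.85
ee_pos: [0.4996, 0.1162, 0.103]
tcp_rot: [79.7, 89.8, -25.8]
wrist_force: [-3.8, -0.5, 8.1]
opening: 0.0111
```

Run:
```python
from h import *
to([.4997,.1167,.102],-15.5)
```

```text
t 8.85 pos [0.4996 0.1162 0.103 ] F [-3.83 -0.53  8.12] T [-0.194  0.72  -0.012] open 0.0111 jaw -15.56 q6 118.7 tilt [ 0.0031 -0.0015]
shift [ 0.001  -0.0001 -0.0005] roll -0.001
```

Emit:
{"op": "apply_moves", "data": {"commands": [[0,0,0,0,-0.6],[0,0,0,0,-0.3],[0,0,0,0,-0.3],[0,0,0,0,-0.3],[-0.01,0,0,0,-0.3],[-0.03,0,0,0,-0.3],[-0.05,0,0,0,-0.3],[-0.06,0,0,0,-0.3],[-0.06,0,0,0,-0.3]]}}

```text
time: 9.75
ee_pos: [0.5002, 0.1164, 0.1647]
tcp_rot: [96.5, 89.7, -9.1]
wrist_force: [-0.1, -0.9, -0.1]
opening: 0.0297
```

Run:
```python
from h import *
# target: 51 mm ahead of hole along tang
H=np.array([.4997,.1164]); d=np.array([-.2674,-.9636]); X=np.r_[H+.051*d,.115]; print(X); to(X,-15.5)
c=cams.camera('scene'); A=c['frame'][135:190,330:400]; cv2.imwrite('pics/s3.png',cv2.resize(A,(770,600),interpolation=cv2.INTER_CUBIC))
for n,P in(('ptop',[*H,.134]),('flange',[*H,.088]),('tab',[*(H+.0485*d),.104])): print(n,(w2px(c,P)-[330,135])*[11,10.9])
```

```text
[0.4860626 0.0672564 0.115    ]
t 9.75 pos [0.5002 0.1164 0.1647] F [-0.13 -0.92 -0.13] T [ 0.057  0.003 -0.036] open 0.0297 jaw -15.56 q6 118.7 tilt [ 0.0057 -0.0009]
shift [ 0.0496 -0.0007  0.0512] roll -0.001
ptop [418.78381066 159.72162313]
flange [395.25277119 361.6357739 ]
tab [171.06952762 347.6891457 ]
```

View pics/s3.png

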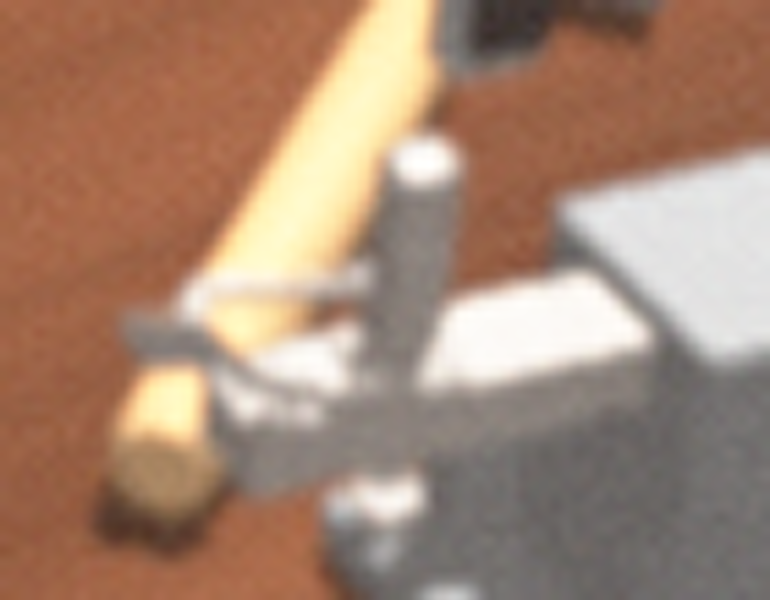

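Emit:
{"op": "apply_moves", "data": {"commands": [[0,-0.0007,0.025,0,-1],[0,-0.0007,0.0515,0,-1],[0,-0.0007,0.0515,0,-1],[0.02,-0.0007,0.0515,0,-1],[0.04,-0.0007,0.0515,0,-1],[0.048,-0.0007,0.0515,0,-1],[0.048,-0.0007,0.0515,0,-1]], "newtons": 60}}

```text
time: 10.5
ee_pos: [0.4846, 0.067, 0.1137]
tcp_rot: [53.3, 89.9, -52.2]
wrist_force: [0.3, -0.6, 0.1]
opening: -0.0001
```

Run:
```python
from h import *
to([.4861,.0673,.08],-15.5)
```

```text
t 10.5 pos [0.4846 0.067  0.1137] F [ 0.35 -0.59  0.09] T [-0.035  0.014  0.027] open -0.0001 jaw -15.55 q6 113.5 tilt [ 0.0012 -0.0016]
shift [ 0.0337  0.0013 -0.0008] roll -0.001
```

Emit:
{"op": "apply_moves", "data": {"commands": [[0.004,0.001,0,0,-1],[0.008,0.001,0,0,-1],[0.012,0.001,0,0,-1],[0.015,0.001,0,0,-1],[0.018,0.001,0,0,-1],[0.021,0.001,0,0,-1],[0.024,0.001,0,0,-1],[0.024,0.001,0,0,-1]]}}

```text
time: 11.3
ee_pos: [0.4855, 0.0667, 0.0894]
tcp_rot: [44.0, 89.9, -61.6]
wrist_force: [0.0, -0.1, 0.2]
opening: 0.0002
```

Run:
```python
from h import *
to([.4861,.0673,.08],-15.5)
```

```text
t 11.3 pos [0.4855 0.0667 0.0894] F [ 0.03 -0.08  0.22] T [ 0.005 -0.044 -0.038] open 0.0002 jaw -15.55 q6 113.4 tilt [ 0.0009 -0.0016]
shift [ 0.0094  0.0004 -0.0008] roll -0.001
```

Emit:
{"op": "apply_moves", "data": {"commands": [[0.003,0.0003,0,0,-1],[0.006,0.0003,0,0,-1],[0.009,0.0003,0,0,-1],[0.011,0.0003,0,0,-1],[0.013,0.0003,0,0,-1],[0.015,0.0003,0,0,-1],[0.015,0.0003,0,0,-1]]}}

```text
time: 12.0
ee_pos: [0.4858, 0.0665, 0.0742]
tcp_rot: [42.2, 89.9, -63.4]
wrist_force: [0.0, -0.7, 0.8]
opening: -0.0001
```

Run:
```python
from h import *
to([.4861,.0673,.08],-15.5)
```

```text
t 12.0 pos [0.4858 0.0665 0.0742] F [ 0.04 -0.67  0.75] T [ 0.02  -0.043  0.01 ] open -0.0001 jaw -15.56 q6 113.4 tilt [ 0.0008 -0.0017]
shift [-0.0058  0.0001 -0.0008] roll -0.001
```

Emit:
{"op": "apply_moves", "data": {"commands": [[0.0015,0,0,0,-1],[0.003,0,0,0,-1],[0.0045,0,0,0,-1],[0.006,0,0,0,-1],[0.0075,0,0,0,-1],[0.0075,0,0,0,-1]]}}

```text
time: 12.6
ee_pos: [0.4857, 0.0665, 0.0665]
tcp_rot: [34.9, 89.9, -70.6]
wrist_force: [0.5, -0.5, 0.2]
opening: -0.0001
```

Run:
```python
from h import *
to([.4861,.0673,.057],-15.5)
```

```text
t 12.6 pos [0.4857 0.0665 0.0665] F [ 0.53 -0.46  0.22] T [-0.045 -0.025 -0.017] open -0.0001 jaw -15.55 q6 113.4 tilt [ 0.0006 -0.0018]
shift [ 0.0095  0.0002 -0.0009] roll -0.001
```

Emit:
{"op": "apply_moves", "data": {"commands": [[0.0015,0,0,0,-1],[0.003,0,0,0,-1],[0.0045,0,0,0,-1],[0.006,0,0,0,-1],[0.0065,0,0,0,-1],[0.0065,0,0,0,-1]]}}

```text
time: 13.2
ee_pos: [0.4856, 0.0664, 0.0599]
tcp_rot: [30.5, 89.9, -75.0]
wrist_force: [-1.0, 0.6, -0.1]
opening: 0.0002
```

Run:
```python
from h import *
to([.4861,.0673,.057],-15.5)
c=cams.camera('scene'); A=c['frame'][130:195,320:400]; cv2.imwrite('pics/s4.png',cv2.resize(A,(738,600),interpolation=cv2.INTER_CUBIC))
```

```text
t 13.2 pos [0.4856 0.0664 0.0599] F [-1.05  0.61 -0.13] T [-0.033  0.001  0.015] open 0.0002 jaw -15.55 q6 113.4 tilt [ 0.0005 -0.0019]
shift [ 0.0029  0.0002 -0.001 ] roll -0.001
```

View pics/s4.png

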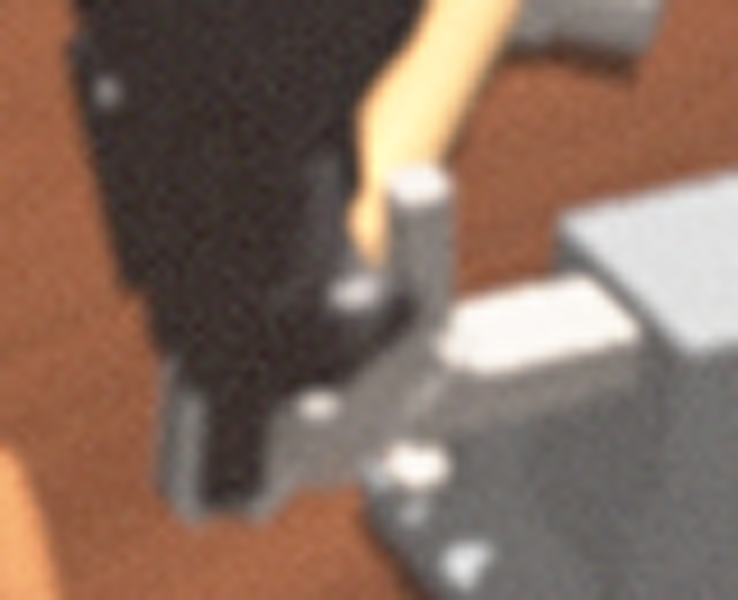

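Emit:
{"op": "apply_moves", "data": {"commands": [[0.0015,0,0,0,-1],[0.003,0,0,0,-1],[0.004,0,0,0,-1],[0.004,0,0,0,-1]]}}

```text
time: 13.65
ee_pos: [0.4856, 0.0664, 0.0558]
tcp_rot: [25.2, 89.9, -80.4]
wrist_force: [0.3, 0.1, 0.3]
opening: -0.0001
```

Run:
```python
from h import *
to([.4861,.0673,.057],-15.5)
```

```text
t 13.65 pos [0.4856 0.0664 0.0558] F [0.31 0.11 0.28] T [-0.047 -0.014 -0.023] open -0.0001 jaw -15.55 q6 113.4 tilt [ 0.0003 -0.0019]
shift [-0.0012  0.0003 -0.001 ] roll -0.001
```

Emit:
{"op": "apply_moves", "data": {"commands": [[-0.01,0,0,0,-1],[-0.03,0,0,0,-1],[-0.06,0,0,0,-1],[-0.09,0,0,0,-1],[-0.11,0,0,0,-1],[-0.11,0,0,0,-1],[-0.11,0,0,0,-1]]}}

```text
time: 14.35
ee_pos: [0.4858, 0.0667, 0.1663]
tcp_rot: [50.9, 89.9, -54.7]
wrist_force: [1.0, -0.1, 0.2]
opening: -0.0002
```

Run:
```python
from h import *
to([.4861,.0673,.057],-15.5)
c=cams.camera('scene'); np.savez('scene5.npz',**c); A=c['frame'][130:195,320:400]; cv2.imwrite('pics/s5.png',cv2.resize(A,(738,600),interpolation=cv2.INTER_CUBIC))
H=np.array([.4997,.1164]); d=np.array([-.2674,-.9636])
for th in (.0,.5,.77,.95):
    e=th-.2; print(th,[((w2px(c,np.r_[H+r*np.cos(e)*d,.094-r*np.sin(e)])-[320,130])*9.23).round() for r in (.04,.057)])
```

```text
t 14.35 pos [0.4858 0.0667 0.1663] F [ 0.98 -0.12  0.2 ] T [0.021 0.041 0.027] open -0.0002 jaw -15.55 q6 113.4 tilt [ 0.0013 -0.0018]
shift [ 0.1093 -0.     -0.0009] roll -0.001
0.0 [array([273., 339.]), array([206., 343.])]
0.5 [array([271., 410.]), array([204., 444.])]
0.77 [array([285., 441.]), array([226., 487.])]
0.95 [array([301., 456.]), array([248., 509.])]
```

View pics/s5.png

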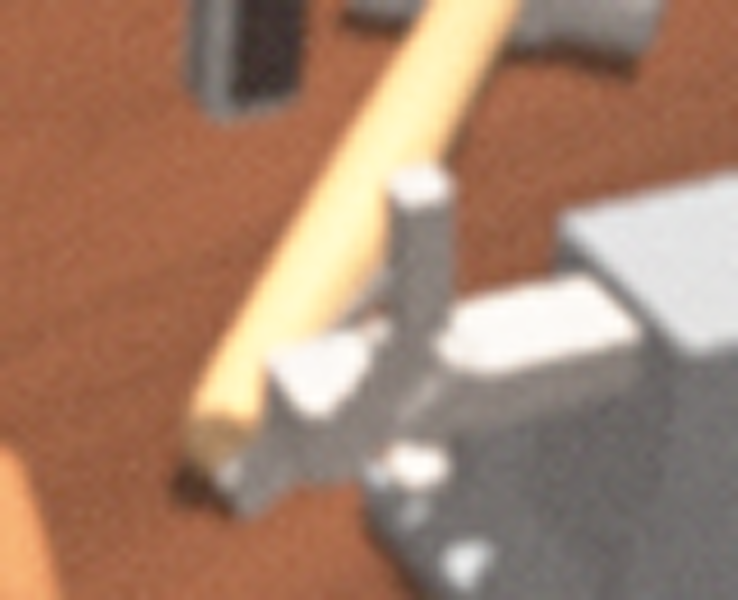

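The tab's end sits at (237,495), close to the (226,487) expected for a snapped loop. I'll check the post's lean before handing in.

Run:
```python
from h import *
c=dict(np.load('scene5.npz')); s=cv2.resize(cv2.imread('pics/s3.png'),(70,55),interpolation=cv2.INTER_AREA).astype(float)
f=c['frame'].astype(float); print(w2px(c,[.4997,.1164,.134]),w2px(c,[.4997,.1164,.1]))
for nm,I,o,h in(('before',s,330,135),('after',f[135:190,330:400],330,135)):
    t=I.max(2)-I.min(2); X=[]
    for r in range(150-h,165-h,1):
        row=t[r,30:46]; k=np.where(row<42)[0]+30
        if len(k): X.append((r+h,round((np.clip(45-t[r,k[0]-1:k[-1]+2],0,None)*np.arange(k[0]-1,k[-1]+2)).sum()/np.clip(45-t[r,k[0]-1:k[-1]+2],0,None).sum()+o,2)))
    print(nm,X)
```

```text
[368.07125551 149.65335992] [366.47783227 163.45157725]
before [(150, np.float64(367.9)), (151, np.float64(367.87)), (152, np.float64(367.75)), (153, np.float64(367.66)), (154, np.float64(367.43)), (155, np.float64(367.17)), (156, np.float64(366.96)), (157, np.float64(366.76)), (158, np.float64(366.5)), (159, np.float64(366.04)), (160, np.float64(365.42)), (161, np.float64(364.71)), (162, np.float64(368.3)), (163, np.float64(369.99)), (164, np.float64(369.84))]
after [(150, np.float64(365.05)), (151, np.float64(365.18)), (152, np.float64(365.33)), (153, np.float64(365.35)), (154, np.float64(365.41)), (155, np.float64(365.26)), (156, np.float64(365.19)), (157, np.float64(365.07)), (158, np.float64(365.02)), (159, np.float64(364.68)), (160, np.float64(364.32)), (161, np.float64(364.19)), (162, np.float64(367.63)), (163, np.float64(369.55)), (164, np.float64(369.47))]
```

```bash
python3 -c "
from h import *
print(bot.job_done()); print(bot.get_obs()['time'])"
```

```text
the job is handed in; nothing more can be done
None
the job is handed in; nothing more can be done
```

I took the larger grey hitch pin from the block and pushed it into the tang's cross hole until it was home, loop towards the free end. I then pressed the loop down with shut fingertips until its bar went under the tang, backed the arm off and handed the job in at about 14.5 s. No verdict came back.

**Seating:** The pin met the tang at the predicted height, 0.103 m at the fingertips, with about 8 N. The picture then showed it home with the loop open.

**Loop:** After I withdrew, the loop stayed down. Its tab end was about 14 enlarged-picture pixels from where a loop at 0.77 rad would put it, on the side of a larger angle. I took this as snapped. The bar itself was hidden and could not be seen directly.

**Forces:** The wrist readings I took stayed under 10 N. They come only at the end of each move, so I did not see the snap itself as a force peak.

**Less certain:** The post's forward lean came out anywhere from about 0.07 to 0.15 rad, depending on how I read the picture, against a limit of 0.2. The hole's clearance suggests the low end. I did not aim at or touch any of the other tools, but I did not check their positions again at the end.

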